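# Close and lock the service cover of the cell box

### The arm

A 6-joint arm with a two-finger parallel gripper is mounted at the origin on a cart in front of the work surface, level with it; the furniture and walls round the work are solid. World frame = base frame: x ahead of the robot, y to its left, z up, the work surface at z = 0. Lengths are in m, angles in rad, forces in N, time in s.
With the tool pointing down it reaches from about 0.425 to 0.95 m from the base axis. Payload 3.5 kg.
Tool frame: the origin (TCP) lies midway between the tips of the shut fingers; the grasp point (between the pads) lies 19 mm behind it; z points along the fingers, y is the line along which they close (so a half turn about z gives the same grasp; the last joint's range is limited). The gripper opens to 85 mm and grips with 20 to 120 N. Pads are 22 mm wide; open, the fingers measure 114 mm over their backs; the gripper's body (76 mm by 85 mm) begins 54 mm behind the grasp point. The pads swing forward as they close: fully open they stand 13 mm farther back than shut.
Start: joints at [-1.452, 0.286, 1.577, -0, 1.279, -0.15], TCP at [0.179, -0.651, 0.194] pointing down, gripper open.
Joint ranges: [-2.77, 2.77], [-0.9, 2.22], [0.21, 2.48], [-1.53, 4.67], [0.24, 2.81], [-2.84, 2.84]. Speed limits (rad/s): [2.79, 2.79, 3.14, 3.14, 3.14, 3.14].

### API

Orientations are given as a unit quaternion [x, y, z, w].
In Python, from plant import ctrl gives the robot as it stands.
- The arm moves only by the tool arm_command, never from a script. Its argument "steps" is one flat list of numbers, 5 for each row, row after row: the opening in per cent of the stroke, from 0 (shut) to 100 (fully open), then the shift along the tool's x, y, z each as a share of 25 mm, from -1 to 1, then the turn about the tool's z as a share of 0.1 rad, from -1 to 1. In form: [grip, tx, ty, tz, spin, grip, tx, ty, tz, spin, ...]. A call has 1 to 8 rows; each row shifts and turns the commanded pose from where the row before left it, along the tool's axes as they then stand; what a row does not reach is not made up. A row lasts 1/12 s, in which the tool goes at most 41.7 mm and 7.16 degrees, less where a joint would pass 70% of its speed; a pose out of reach is approached as far as the arm can. A call with a number of a shift or a turn outside -1 to 1 is refused whole. A call with a gripper value outside its range is refused whole. The fingers move at their own pace and stop on an object; "squeeze" is the grip in N (left out, the last holds). Time passes only in rows, so rows that do not move let the fingers close. It gives the time, the measured TCP pose, the force, the opening and the grip force at its end, in the units of the state.
- ctrl.get_state(): the state, without advancing time (a new reading comes with each control period).
- ctrl.read_camera(name): name is "scene" or "top" or "wrist"; returns the picture (480x640x3 uint8, red, green, blue); there is no depth.
- ctrl.camera_model(name): a dict with "intrinsics" (3x3 intrinsics, pixels), "D" ([k1, k2, p1, p2, k3] as OpenCV has them; the pictures are not rectified), "rvec" (rotation vector, rad) and "tvec" (3), from world to camera coordinates, as OpenCV has them. Camera axes: x right, y down, z forward; pixel columns grow to the right and rows downward; lengths in m; the calibration is good to about 2 mm. A picture is of the moment at which its call begins: read the wrist's pose just before it. camera_model takes no time and is no camera call; for the wrist camera it gives the pose at the moment of the call.
- ctrl.sign_off(): hands the job in; it is judged then, once.
The state is a dict: "time": time; "qpos": joint angles; "dq": joint speeds; "joint_efforts": joint torques, N m; "eef_pos": TCP position; "tcp_rot": TCP orientation; "contact_force": force on the tool from outside, world axes, zero at the start; "wrist_torque": the same for the moment, N m; "opening": opening from 0.0 (shut) to 1.0 (fully open); "finger_force": force on a finger pad.
Only numpy, scipy, OpenCV 4.12 (cv2) and the standard library are available. Lean on these libraries where they do the work, as an engineer would, in place of code of your own. Each camera call takes 0.05 s, during which the arm holds its last target. There are 200 camera calls.

### The job

The sliding service cover of the grey cell box stands ajar. With a fingertip push the cover fully home, away from you against its end stop, then set the fingertip in the slot of the flush round fastener on the cover and turn it clockwise (seen from above) a full quarter turn to its stop, so that the cover is locked. Only push, pick nothing up, leave the screwdriver, the rubber bulb and the spare battery beside the box where they lie, and finish clear of everything.

Things in the scene. Friction and masses are not known exactly. Their poses are not given: they have to be found in the camera images.
- housing: Grey cell box screwed to the table, 270 x 176 mm, 50 mm high (62 mm at the aluminium guides along both long sides; ears stand out 16 mm at the ends). Origin on the table, under the fastener's axis when the cover is home; box spans x -140 to +130 mm, y -88 to +88 mm. Its x axis is the way the cover closes (roughly away from the robot), z up.
- cover (a joint): How far the white sliding cover is open, m: 0 = fully home at the end stop, 0.05 = farthest open; it closes along the box's +x, friction about 6 N, and cannot be lifted off. It is a plate 185 x 150 x 8 mm, top 58 mm above the table; its near edge lies 85 mm on the -x side of the fastener's axis.
- fastener (a joint): Turn of the fastener, rad: 0 = open, slot along the box's x; 1.571 = locked, slot across the box, hard stop. Grows clockwise seen from above; stays where it is left (friction about 0.08 N m). A cam bar below blocks it until the cover is within about 3 mm of home; until it is locked a hard push toward -x opens the cover again. A black dash on the dial turns from the ring's far mark to its -y mark.
- dial (a point): Point on the fastener's vertical axis at the slot's floor, 61 mm above the table; slides with the cover. Smooth steel dial, 124 mm across, flush in an aluminium ring (140 mm) fixed to the cover; both rise to 76 mm above the table. Slot: straight pocket through the dial's middle, 108 mm long, 38 mm wide, 15 mm deep, closed at both ends; it takes the shut fingertips of a gripper.
- slot_end (a point): Middle of the end wall of that slot, at the floor, 54 mm from the dial's axis: at the far (+x) side of the axis when open, at the box's -y side when locked. Pushing outward on this wall while the fastener is open slides the cover home without turning the dial.
- screwdriver_mid (a point): Middle of a loose red screwdriver, 160 mm long, 23 mm thick, lying on the table beside the right (-y) side of the box. To be left alone.
- bulb_mid (a point): Middle of a loose red rubber bulb, 38 x 68 x 38 mm, lying on the table beside the left (+y) side of the box. To be left alone.
- spare_cell_mid (a point): Middle of a loose round battery, 15 mm thick and 50 mm long, lying on the table beside the left (+y) side of the box, farther back. To be left alone.

How it is judged:
By the outcome, as a careful person would: the job done as asked, in the order asked, and still so for the second after the job is handed in, with the robot touching nothing.
It also fails if it takes over 40 s, if anything falls off the work surface, if the arm or the gripper's body presses on something with over 40 N, if the wrist force passes 120 N, or if a joint passes its speed limit or range.

## Working session

There is one attempt and no reset: what is moved stays moved. The work goes in short steps, Python scripts to look and compute and a tool call to move; the robot and the scene stay as the last step left them, time stands still between calls to the robot, and variables do not carry over. Pictures are saved under pics/ and viewed, at most 10 in all, crops included, and the job is handed in when it is done.

Besides the shell and the picture viewer there is one more tool, called after "Call:" in YAML: its name, and indented under it one key for each argument. arm_command: Moves the arm, as the interface text tells. Its arguments: {"type":"object","properties":{"steps":{"type":"array","items":{"type":"number"}},"squeeze":{"type":"number"}},"required":["steps"]}

```bash
mkdir -p pics; ls; python3 - <<'E'
from plant import ctrl
import cv2
for n in("scene","top"):
    cv2.imwrite(f"pics/{n}1.png",ctrl.read_camera(n)[:,:,::-1]); print(n,ctrl.camera_model(n))
print(ctrl.get_state())
E
```

```text
pics
scene {'intrinsics': array([[527.15984063,   0.        , 317.73060487],
       [  0.        , 527.15984063, 236.57193064],
       [  0.        ,   0.        ,   1.        ]]), 'D': array([-0.05085761,  0.        ,  0.        ,  0.        ,  0.        ]), 'rvec': array([ 2.17468488, -0.55521416,  0.2972312 ]), 'tvec': array([-0.48306127,  0.23231394,  0.6371607 ])}
top {'intrinsics': array([[456.61856871,   0.        , 318.98263527],
       [  0.        , 456.61856871, 237.1372697 ],
       [  0.        ,   0.        ,   1.        ]]), 'D': array([0.03332246, 0.        , 0.        , 0.        , 0.        ]), 'rvec': array([ 2.21262406, -2.15262586,  0.17820062]), 'tvec': array([-0.00828356,  0.54249277,  0.86472915])}
{'time': 0.1, 'qpos': array([-1.45196959e+00,  2.87126860e-01,  1.57802451e+00, -3.03046107e-05,
        1.27862762e+00, -1.49996275e-01]), 'dq': array([ 0.00093884, -0.00258422, -0.00381126,  0.00071821, -0.00037967,
       -0.00069854]), 'joint_efforts': array([ 1.25680985e-03, -4.07294333e+01, -2.93697453e+01, -1.01375490e-04,
        3.44525622e-03,  2.26681829e-05]), 'eef_pos': array([ 0.17921925, -0.65006783,  0.1926557 ]), 'tcp_rot': array([ 9.90979186e-01,  1.34011408e-01,  2.53248997e-06, -1.09326386e-03]), 'contact_force': array([ 0.02367892, -0.75258627, -0.31878636]), 'wrist_torque': array([ 0.00260709, -0.03230344,  0.00773329]), 'finger_force': 0.0, 'opening': 1.0051321288388353}
```

View pics/top1.png

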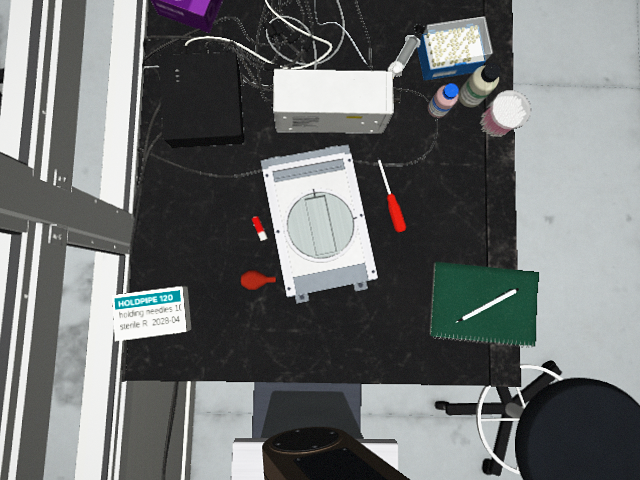

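View pics/scene1.png

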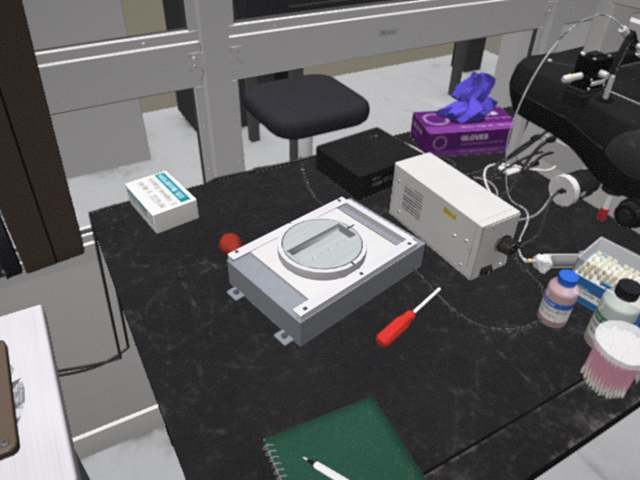

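The top view shows the box with corners near (262,160), (350,146), (378,280) and (290,297), the dial centred at about (320,224), and the slot running roughly (313,193)-(328,255). The battery is at (259,228), the bulb at (257,281) and the screwdriver at (393,200). In the scene view the dial is at about (323,247).

```bash
python3 - <<'E'
import cv2
im=cv2.imread("pics/top1.png")
cv2.imwrite("pics/c1.png",cv2.resize(im[140:310,235:415],None,fx=3.5,fy=3.5,interpolation=cv2.INTER_CUBIC))
E
```

```text
(no output)
```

View pics/c1.png

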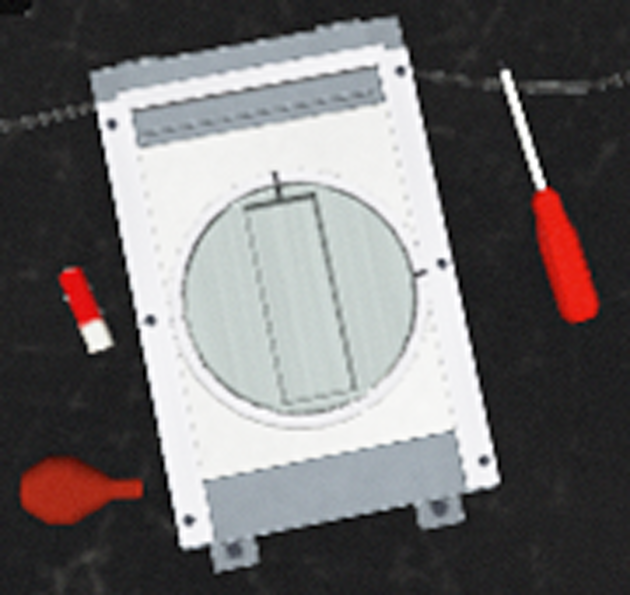

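The crop shows the dial centred at about (300,298), the slot rim corners at (245,208), (315,195), (355,388) and (285,403), and the guide corners at (97,110), (400,45), (498,485) and (182,548).

```bash
cat >h.py <<'E'
from plant import ctrl
import cv2, numpy as np
def cast(uv,z,m):
    uv=np.array(uv,float).reshape(-1,1,2)
    n=cv2.undistortPoints(uv,m["intrinsics"],m["D"])[:,0]
    R=cv2.Rodrigues(m["rvec"])[0]; d=np.c_[n,np.ones(len(n))]@R; c=-R.T@m["tvec"]
    return c+d*((z-c[2])/d[:,2])[:,None]
E
python3 - <<'E'
from h import *
m=ctrl.camera_model("top"); im=cv2.imread("pics/top1.png")
f=lambda p:np.array(p)/3.5+[235,140]-0.36
b,g,r=[im[:,:,i].astype(int) for i in range(3)]
k=((g-r>5)&(g>150)).astype(np.uint8); k[:140]=0;k[310:]=0;k[:,:235]=0;k[:,415:]=0
c=max(cv2.findContours(k,0,1)[0],key=cv2.contourArea)
P=cast(c[:,0],.076,m)[:,:2].astype(np.float32)
h=cv2.convexHull(P); print("dial",cv2.fitEllipse(h),cv2.minEnclosingCircle(h))
G=cast(f([(97,110),(400,45),(498,485),(182,548)]),.062,m)[:,:2]
S=cast(f([(245,208),(315,195),(355,388),(285,403)]),.076,m)[:,:2]
for n,Q in(("guide",G),("slot",S)):
    fl,fr,nr,nl=Q; a=(fl+fr-nr-nl)/2; print(n,Q.round(4).tolist(),"L",np.linalg.norm(a),"W",np.linalg.norm(fl-fr),np.linalg.norm(nl-nr),"yaw",np.degrees(np.arctan2(a[1],a[0])),"mid",Q.mean(0))
for nm,p,z in(("bulb",(60,490),.019),("tipbulb",(142,490),.01),("cell",(85,310),.008),("sd",(570,270),.011)): print(nm,cast(f([p]),z,m))
E
```

```text
dial ((0.5612372756004333, 0.006919431034475565), (0.12099885940551758, 0.12342581152915955), 92.30431365966797) ((0.5610307455062866, 0.006298599299043417), 0.0625157505273819)
guide [[0.663, 0.1196], [0.7061, -0.0461], [0.4643, -0.1033], [0.4265, 0.0655]] L 0.24555425027929262 W 0.1712680366053851 0.1729670586056546 yaw 13.10830921361059 mid [0.56496752 0.00892831]
slot [[0.6085, 0.0374], [0.6169, -0.0001], [0.5132, -0.0238], [0.5042, 0.0132]] L 0.10675148590061172 W 0.03841618596173073 0.03814721686566998 yaw 12.96674334226507 mid [0.56070736 0.00667856]
bulb [[0.45643874 0.13539559 0.019     ]]
tipbulb [[0.45777881 0.09025038 0.01      ]]
cell [[0.55967122 0.12656528 0.008     ]]
sd [[ 0.59146305 -0.15309551  0.011     ]]
```

Both checks agree: the dial is at (0.561, 0.007), the slot measures 107 x 38 mm (108 x 38 expected), and the yaw is 13°. I'll use tool yaw 103°, so the last joint keeps range for the quarter turn. First I shut the gripper and spin, then travel.

Call:
arm_command:
  steps: [0,0,0,0,-1,0,0,0,0,-1,0,0,0,0,-1,0,0,0,0,-1,0,0,0,0,-1,0,0,0,0,-1,0,0,0,0,-1,0,0,0,0,-1]

```text
time: 0.77
eef_pos: [0.1792, -0.6503, 0.1931]
tcp_rot: [0.859, 0.511, 0.0, -0.001]
contact_force: [0.6, -0.4, 0.0]
opening: 0.001
finger_force: 0.0
```

Call:
arm_command:
  steps: [0,0,0,0,-1,0,0,0,0,-1,0,0,0,0,-1,0,0,0,0,-1,0,0,0,0,-1,0,0,0,0,-1,0,0,0,0,-1,0,0,0,0,-0.3]

```text
time: 1.43
eef_pos: [0.1792, -0.6503, 0.1931]
tcp_rot: [0.621, 0.784, 0.0, -0.001]
contact_force: [-0.3, 0.4, 0.4]
opening: -0.001
finger_force: 0.0
```

Call:
arm_command:
  steps: [0,0.97,0.96,0,0,0,0.97,0.96,0,0,0,0.97,0.96,0,0,0,0.97,0.96,0,0,0,0.97,0.96,0,0,0,0.97,0.96,0,0,0,0.97,0.96,0,0,0,0.97,0.96,0,0]

```text
time: 2.1
eef_pos: [0.3229, -0.4165, 0.1934]
tcp_rot: [0.622, 0.783, 0.0, -0.0]
contact_force: [0.7, 0.2, 0.6]
opening: -0.003
finger_force: 0.0
```

Call:
arm_command:
  steps: [0,0.97,0.96,0,0,0,0.97,0.96,0,0,0,0.97,0.96,0,0,0,0.97,0.96,0,0,0,0.97,0.96,0,0,0,0.97,0.96,0,0,0,0.97,0.96,0,0,0,0.97,0.96,0,0]

```text
time: 2.77
eef_pos: [0.466, -0.1842, 0.1936]
tcp_rot: [0.622, 0.783, -0.0, -0.0]
contact_force: [0.8, -0.9, -0.6]
opening: 0.004
finger_force: 0.0
```

Call:
arm_command:
  steps: [0,0.94,0.94,0,0,0,0.94,0.94,0,0,0,0.94,0.94,0,0,0,0.94,0.94,0,0,0,0.94,0.94,0,0,0,0.94,0.94,0,0,0,0.94,0.94,0,0,0,0,0,1,0]

```text
time: 3.43
eef_pos: [0.5941, 0.0155, 0.1741]
tcp_rot: [0.62, 0.784, 0.004, 0.004]
contact_force: [0.2, 0.1, 0.6]
opening: 0.0
finger_force: 0.0
```

Call:
arm_command:
  steps: [0,0,0,1,0,0,0,0,1,0,0,0,0,0,0]

```text
time: 3.68
eef_pos: [0.5841, 0.0125, 0.1122]
tcp_rot: [0.622, 0.783, -0.003, -0.005]
contact_force: [-0.4, -0.3, -0.0]
opening: 0.0
finger_force: 0.0
```

```bash
python3 - <<'E'
from h import *
s=ctrl.get_state(); print(s["eef_pos"],s["qpos"],s["contact_force"])
mw=ctrl.camera_model("wrist"); a=ctrl.read_camera("wrist"); b=ctrl.read_camera("scene"); ms=ctrl.camera_model("scene")
a=cv2.cvtColor(a,4);b=cv2.cvtColor(b,4)
tip=np.array([s["eef_pos"]]); c,sn=np.cos(.227),np.sin(.227)
slot=np.array([[.5607+c*u-sn*v,.0067+sn*u+c*v,.076] for u,v in((54,19),(54,-19),(-54,-19),(-54,19))] if 0 else [[.5607+c*u-sn*v,.0067+sn*u+c*v,.076] for u,v in((.054,.019),(.054,-.019),(-.054,-.019),(-.054,.019))])
for im,m in((a,mw),(b,ms)):
    for P in np.r_[tip,slot]:
        p=cv2.projectPoints(P[None],m["rvec"],m["tvec"],m["intrinsics"],m["D"])[0].ravel()
        if 0<=p[0]<640 and 0<=p[1]<480: cv2.circle(im,(int(p[0]),int(p[1])),2,(255,0,255),-1)
cv2.imwrite("pics/w2.png",a); cv2.imwrite("pics/s2.png",cv2.resize(b[120:360,200:460],None,fx=2.3,fy=2.3))
E
```

```text
[0.58410486 0.01248675 0.112176  ] [-1.52189858e-01  1.76627183e-01  1.86398897e+00 -2.14051249e-05
  1.11326353e+00 -3.80759928e-01] [-0.42715172 -0.30714653 -0.01957243]
```

View pics/w2.png

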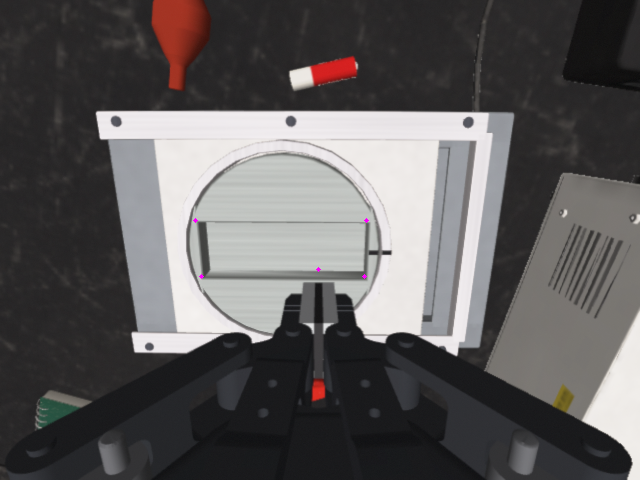

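View pics/s2.png

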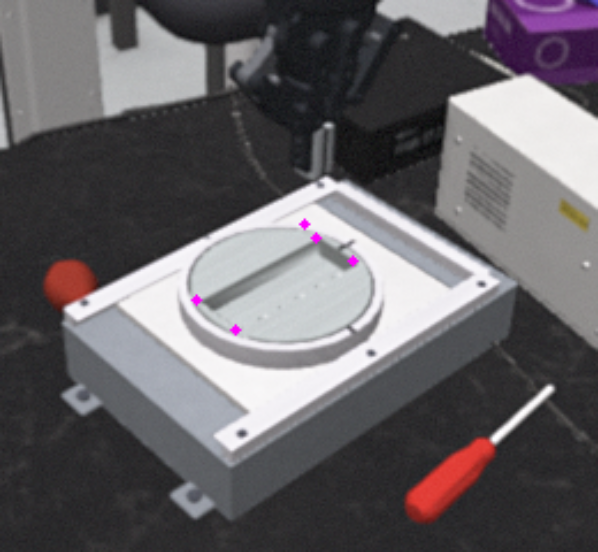

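The wrist view agrees with the slot measurement: the projected corners fall on the rim at (196,221), (366,221), (202,276) and (364,276). The visible fingertips end near (318,283) in the wrist view and (318,172) in the scene crop. That puts them short of the projected TCP, at (318,269) and (304,224). I'll work out how far off they are before descending.

```bash
python3 - <<'E'
from h import *
s=ctrl.get_state(); e=s["eef_pos"]; print(e,s["tcp_rot"],s["time"],s["opening"])
ms=ctrl.camera_model("scene"); mw=ctrl.camera_model("wrist")
pr=lambda P,m: cv2.projectPoints(np.array([P]),m["rvec"],m["tvec"],m["intrinsics"],m["D"])[0].ravel()
for z in (0,.02,.04,.06):
    P=e+[0,0,z]; p=pr(P,ms); print(z,"scenecrop",(p-[200,120])*2.3,"wrist",pr(P,mw),"front edge",pr(P+np.array([-.225,.974,0])*.011,mw))
R=cv2.Rodrigues(mw["rvec"])[0]; print("wrist cam pos",-R.T@mw["tvec"],mw["intrinsics"][0,0])
b=ctrl.read_camera("scene");a=ctrl.read_camera("wrist")
b=cv2.cvtColor(b,4);a=cv2.cvtColor(a,4)
o=np.hstack([cv2.resize(b[130:230,290:390],(400,400)),cv2.resize(a[230:350,260:380],(400,400))])
cv2.imwrite("pics/t3.png",o)
E
```

```text
[0.58768529 0.01162484 0.11780063] [ 6.22065324e-01  7.82963715e-01 -7.82635606e-04 -1.39343933e-03] 3.7833 -0.0014921360544592564
0 scenecrop [310.75299935 215.79012772] wrist [318.34004701 269.48897033] front edge [318.33371109 250.41410049]
0.02 scenecrop [311.91572121 190.79949364] wrist [318.23333194 284.57120599] front edge [318.22433207 263.63563446]
0.04 scenecrop [313.11260677 165.03790166] wrist [318.10019205 303.38157586] front edge [318.08727518 280.19980623]
0.06 scenecrop [314.34500298 138.47286422] wrist [317.92949999 327.4867678 ] front edge [317.91057288 301.55041394]
wrist cam pos [0.57203666 0.08156557 0.29781635] 353.0042356691795
```

View pics/t3.png

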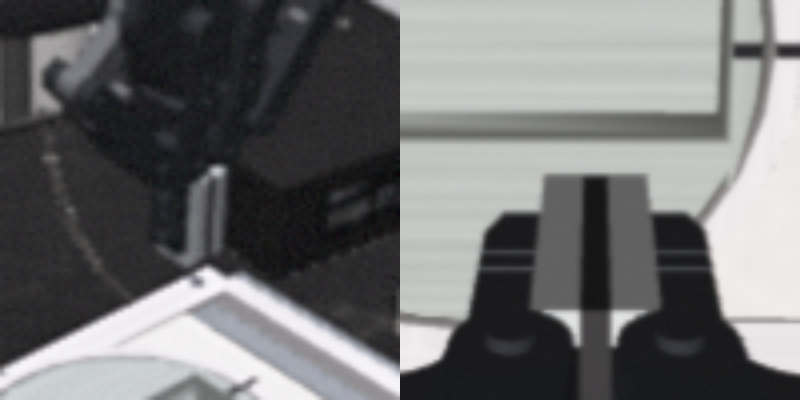

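The tip edges, at (190,260) in the left half and (595,175) in the right, appear about 35-40 mm above the reported TCP. A guarded descent into the slot will show which height is right, from contact force and images.

Call:
arm_command:
  steps: [0,0.05,0.1,0.6,0,0,0,0,0.6,0,0,0,0,0.2,0,0,0,0,0.2,0,0,0,0,0,0,0,0,0,0,0]

```text
time: 4.38
eef_pos: [0.5915, 0.013, 0.08]
tcp_rot: [0.622, 0.783, 0.0, 0.001]
contact_force: [-0.0, -0.2, -0.2]
opening: -0.002
finger_force: 0.0
```

Call:
arm_command:
  steps: [0,0,0,0.2,0,0,0,0,0.2,0,0,0,0,0,0,0,0,0,0,0]

```text
time: 4.72
eef_pos: [0.5905, 0.0133, 0.0685]
tcp_rot: [0.622, 0.783, -0.0, -0.0]
contact_force: [0.3, 0.3, 0.3]
opening: 0.001
finger_force: 0.0
```

```bash
python3 - <<'E'
from h import *
a=cv2.cvtColor(ctrl.read_camera("wrist"),4);b=cv2.cvtColor(ctrl.read_camera("scene"),4)
s=ctrl.get_state(); print(s["eef_pos"],s["contact_force"])
cv2.imwrite("pics/t4.png",np.hstack([cv2.resize(b[150:290,270:410],(400,400)),cv2.resize(a[160:360,220:420],(400,400))]))
E
```

```text
[0.59091992 0.01322033 0.06896889] [ 0.16276054 -1.66378573 -0.29576395]
```

View pics/t4.png

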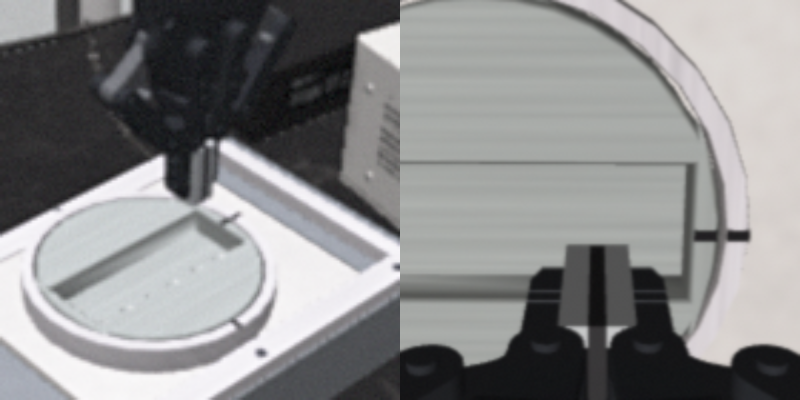

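The scene view shows the tip at (190,203) still clearly above the dial rim, and the force is nil. The real tip is therefore higher than the reported TCP, so I continue down guarded.

Call:
arm_command:
  steps: [0,0,0,0.2,0,0,0,0,0.2,0,0,0,0,0.2,0,0,0,0,0,0]

```text
time: 5.15
eef_pos: [0.5896, 0.0134, 0.0522]
tcp_rot: [0.622, 0.783, -0.001, -0.001]
contact_force: [0.3, -0.4, 0.7]
opening: -0.001
finger_force: 0.0
```

```bash
python3 - <<'E'
from h import *
s=ctrl.get_state(); e=s["eef_pos"]; print(e,s["contact_force"])
m=ctrl.camera_model("scene"); mw=ctrl.camera_model("wrist")
b=cv2.cvtColor(ctrl.read_camera("scene"),4);a=cv2.cvtColor(ctrl.read_camera("wrist"),4)
for h in(0,.03,.035,.04): print(h,(cv2.projectPoints((e+[0,0,h])[None],m["rvec"],m["tvec"],m["intrinsics"],m["D"])[0].ravel()-[290,170])*4)
cv2.imwrite("pics/t5.png",np.hstack([cv2.resize(b[170:270,290:390],(400,400),interpolation=2),cv2.resize(a[160:360,220:420],(400,400))]))
E
```

```text
[0.58964804 0.01337067 0.05215739] [ 0.3461554  -0.43822515  0.72730021]
0 [176.19430217 305.32420789]
0.03 [179.0146798  245.80413145]
0.035 [179.49635243 235.62759288]
0.04 [179.98142676 225.3757791 ]
```

View pics/t5.png

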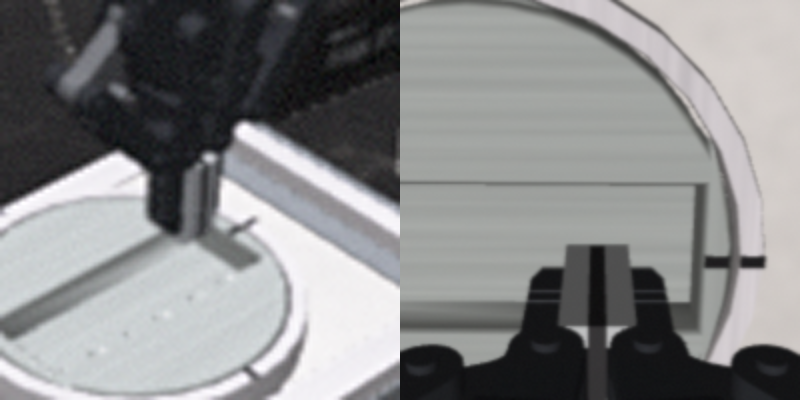

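The tip at (185,235) lies about 35 mm above the reported TCP. The reported TCP is already 9 mm below the slot floor with no force, so the offset is confirmed. The slot floor should therefore be met near a reported z of 0.026, and I lower to about 0.031.

Call:
arm_command:
  steps: [0,0,0,0.2,0,0,0,0,0.2,0,0,0,0,0.2,0,0,0,0,0,0]

```text
time: 5.58
eef_pos: [0.5898, 0.0134, 0.0373]
tcp_rot: [0.622, 0.783, -0.001, -0.001]
contact_force: [-0.0, -0.5, 0.6]
opening: 0.0
finger_force: 0.0
```

Call:
arm_command:
  steps: [0,0,0,0.2,0,0,0,0,0,0]

```text
time: 5.75
eef_pos: [0.5902, 0.0133, 0.0329]
tcp_rot: [0.622, 0.783, -0.0, -0.001]
contact_force: [0.0, 0.5, -0.4]
opening: -0.002
finger_force: 0.0
```

Call:
arm_command:
  steps: [0,0,0,0.1,0,0,0,0.2,0,0,0,0,0.2,0,0,0,0,0.2,0,0,0,0,0.2,0,0,0,0,0,0,0]

```text
time: 6.25
eef_pos: [0.6109, 0.0177, 0.0321]
tcp_rot: [0.622, 0.783, -0.0, -0.0]
contact_force: [-3.1, 0.1, 4.8]
opening: -0.003
finger_force: 4.0
```

Call:
arm_command:
  steps: [0,0,0.2,0,0,0,0,0.2,0,0,0,0,0.2,0,0,0,0,0,0,0]

```text
time: 6.58
eef_pos: [0.6253, 0.021, 0.032]
tcp_rot: [0.622, 0.783, -0.0, -0.0]
contact_force: [-4.3, -0.3, 5.4]
opening: -0.001
finger_force: 4.9
```

```bash
python3 - <<'E'
from h import *
b=cv2.cvtColor(ctrl.read_camera("scene"),4);t=cv2.cvtColor(ctrl.read_camera("top"),4)
cv2.imwrite("pics/t6.png",np.hstack([cv2.resize(b[150:310,230:430],(400,320),interpolation=2),cv2.resize(t[140:308,235:445],(400,320),interpolation=2)]))
E
```

```text
(no output)
```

View pics/t6.png

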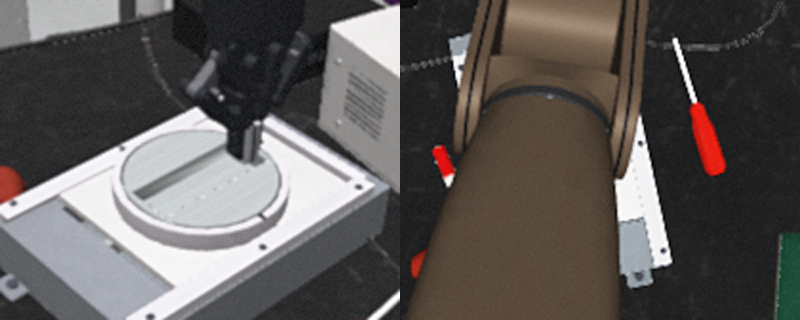

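The left view shows the fingertip at (250,160) seated in the far end of the slot, with the cover moving along. I'm easing off the floor slightly and continuing the push to the stop.

Call:
arm_command:
  steps: [0,0,0.2,-0.05,0,0,0,0.2,0,0,0,0,0.15,0,0,0,0,0,0,0]

```text
time: 7.02
eef_pos: [0.6272, 0.0216, 0.0318]
tcp_rot: [0.621, 0.784, -0.012, -0.011]
contact_force: [-30.5, -9.7, 22.2]
opening: 0.002
finger_force: 22.0
```

Call:
arm_command:
  steps: [0,0,0.15,0,0,0,0,0.15,0,0,0,0,0,0,0]

```text
time: 7.27
eef_pos: [0.6269, 0.0217, 0.0316]
tcp_rot: [0.62, 0.784, -0.019, -0.018]
contact_force: [-48.9, -14.9, 34.4]
opening: 0.0
finger_force: 31.8
```

Call:
arm_command:
  steps: [0,0,-0.3,0,0,0,0,-0.3,0,0,0,0,-0.3,0,0,0,0,-0.1,0,0,0,0,0,0,0]

```text
time: 7.68
eef_pos: [0.6213, 0.0204, 0.0324]
tcp_rot: [0.622, 0.783, 0.0, 0.0]
contact_force: [-0.0, 0.1, 0.4]
opening: -0.003
finger_force: 0.0
```

```bash
python3 - <<'E'
from h import *
m=ctrl.camera_model("top")
f=lambda p:np.array(p)/3.5+[235,140]-0.36
E_=cast(f([(93,75),(395,15)]),.05,m)[:,:2]; u=np.array([np.cos(.228),np.sin(.228)])
print("far edge: dial-home along-axis =",E_@u-.130,"dial at start",np.array([.561,.0068])@u)
mw=ctrl.camera_model("wrist"); s=ctrl.get_state(); a=cv2.cvtColor(ctrl.read_camera("wrist"),4); cv2.imwrite("pics/w7.png",a)
print(s["eef_pos"],s["contact_force"], s["eef_pos"][:2]@u)
for n,P in(("home",np.r_[np.array([.588,.0127]),.076]),): print(cv2.projectPoints(P[None],mw["rvec"],mw["tvec"],mw["intrinsics"],mw["D"])[0].ravel())
E
```

```text
far edge: dial-home along-axis = [0.56610109 0.56829277] dial at start 0.5480185479609655
[0.62132284 0.02042626 0.03241517] [-0.02704167  0.10350266  0.38765172] 0.6098601973319153
[238.72471689 307.46454968]
```

View pics/w7.png

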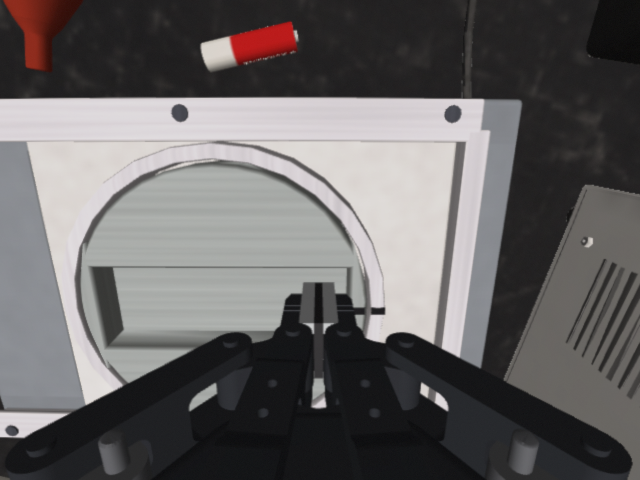

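The wrist view shows the cover's far edge at the frame (x≈462) and the far grey window gone, so the cover is home. The slot's upper rim runs from (91,267) to (348,267). I take the home axis from that.

```bash
python3 - <<'E'
from h import *
mw=ctrl.camera_model("wrist")
u=np.array([np.cos(.228),np.sin(.228)]);v=np.array([-u[1],u[0]])
Q=cast([(91,267),(348,267)],.076,mw)[:,:2]; print(Q@u,Q@v,"ctr",Q.mean(0)-.019*v)
e=ctrl.get_state()["eef_pos"][:2]; C=Q.mean(0)-.019*v; print("finger rel",(e-C)@u,(e-C)@v,"init dial v",np.array([.561,.0068])@v)
g=cv2.cvtColor(ctrl.read_camera("wrist"),4)
E
```

```text
[0.51539368 0.62254808] [-0.10203583 -0.10212772] ctr [0.58161422 0.01065611]
finger rel 0.04135179818889335 0.0005218272033488754 init dial v -0.12017866320921976
```

The rim mid gives the home axis at (0.582, 0.011). That agrees with the far-edge estimate, and the finger is 41 mm out along the slot, centred across it. I close in 3 mm, move 7 mm across to the slot wall, then orbit clockwise, spinning with the dial.

Call:
arm_command:
  steps: [0,-0.14,-0.12,0,0,0,-0.14,0,0,0,0,-0.08,-0.02,0,0.5,0,-0.08,-0.02,0,0.5,0,-0.08,-0.02,0,0.5,0,-0.08,-0.02,0,0.5,0,0,0,0,0]

```text
time: 8.37
eef_pos: [0.6197, 0.0045, 0.0326]
tcp_rot: [0.698, 0.716, 0.0, 0.0]
contact_force: [0.4, 1.1, -0.8]
opening: 0.002
finger_force: 0.4
```

Call:
arm_command:
  steps: [0,-0.08,-0.02,0,0.5,0,-0.08,-0.02,0,0.5,0,-0.08,-0.02,0,0.5,0,-0.08,-0.02,0,0.5,0,-0.08,-0.02,0,0.5,0,-0.08,-0.02,0,0.5]

```text
time: 8.87
eef_pos: [0.6158, -0.0068, 0.0328]
tcp_rot: [0.797, 0.604, 0.001, 0.0]
contact_force: [1.1, 1.4, -1.2]
opening: 0.001
finger_force: 0.9
```

Call:
arm_command:
  steps: [0,-0.08,-0.02,0,0.5,0,-0.08,-0.02,0,0.5,0,-0.08,-0.02,0,0.5,0,-0.08,-0.02,0,0.5,0,-0.08,-0.02,0,0.5,0,-0.08,-0.02,0,0.5,0,-0.08,-0.02,0,0.5,0,-0.08,-0.02,0,0.5]

```text
time: 9.53
eef_pos: [0.6054, -0.0194, 0.0328]
tcp_rot: [0.901, 0.434, 0.001, 0.0]
contact_force: [2.6, 2.5, 0.0]
opening: 0.001
finger_force: 1.3
```

Call:
arm_command:
  steps: [0,-0.08,-0.02,0,0.5,0,-0.08,-0.02,0,0.5,0,-0.08,-0.02,0,0.5,0,-0.08,-0.02,0,0.5,0,-0.08,-0.02,0,0.5,0,-0.08,-0.02,0,0.5,0,-0.08,-0.02,0,0.5]

```text
time: 10.12
eef_pos: [0.5931, -0.0259, 0.0328]
tcp_rot: [0.963, 0.27, 0.001, -0.0]
contact_force: [2.2, 4.3, -1.3]
opening: -0.001
finger_force: 1.8
```

```bash
cat >rel.py <<'E'
from h import *
u=np.array([np.cos(.228),np.sin(.228)]);v=np.array([-u[1],u[0]])
s=ctrl.get_state(); d=s["eef_pos"][:2]-[.5816,.0107]; f=s["contact_force"][:2]; q=s["tcp_rot"]
print("box rel mm",d@u*1e3,d@v*1e3,"force box",f@u,f@v,"spun deg",103.1-2*np.degrees(np.arctan2(q[1],q[0])),s["qpos"][5],"tau",s["wrist_torque"])
E
python3 rel.py
```

```text
box rel mm 2.938871169236215 -38.27241135649423 force box 3.0688521430330833 3.659759614961848 spun deg 71.76135242530731 0.8069861947611685 tau [ 0.4647313  -0.41428949 -0.01466499]
```

Call:
arm_command:
  steps: [0,-0.08,-0.015,0,0.5,0,-0.08,-0.015,0,0.5,0,-0.08,-0.015,0,0.5,0,-0.08,-0.015,0,0.5,0,-0.08,0,0,0.5,0,-0.08,0,0,0.5,0,0,0,0,0]

```text
time: 10.7
eef_pos: [0.5822, -0.0298, 0.0334]
tcp_rot: [0.992, 0.124, 0.002, -0.0]
contact_force: [3.5, 3.0, -0.8]
opening: 0.0
finger_force: 2.2
```

```bash
python3 rel.py
```

```text
box rel mm -8.571267301901607 -39.55767537039782 force box 4.057194563114559 2.1438093519282106 spun deg 88.8780476637778 1.0952793465835589 tau [ 0.54965604 -0.72989302  0.02336844]
```

Call:
arm_command:
  steps: [0,-0.08,0,0,0,0,-0.08,0,0,0,0,0,0,0,0]

```text
time: 10.95
eef_pos: [0.5809, -0.0303, 0.0337]
tcp_rot: [0.992, 0.124, 0.006, -0.0]
contact_force: [10.1, 5.0, -5.3]
opening: 0.001
finger_force: 5.5
```

```bash
python3 rel.py
```

```text
box rel mm -9.97492965070736 -39.72734049089277 force box 10.943152050761338 2.627311278874768 spun deg 88.81794359584123 1.0900078371238993 tau [ 0.9304411  -1.78487377 -0.06898639]
```

Call:
arm_command:
  steps: [0,-0.1,0,0,0,0,-0.1,0,0,0,0,0,0,0,0]

```text
time: 11.2
eef_pos: [0.5792, -0.0325, 0.0367]
tcp_rot: [0.992, 0.125, 0.009, 0.001]
contact_force: [10.4, 3.3, 4.4]
opening: -0.0
finger_force: 5.1
```

```bash
python3 rel.py
```

```text
box rel mm -12.119844349969545 -41.49921483981343 force box 10.871243355670595 0.8331799018836138 spun deg 88.77519764782875 1.0858867620781094 tau [ 0.64052626 -1.60370178 -0.03386774]
```

The force has stalled while the finger creeps up the wall, so I back off, lift out and check the slot angle numerically.

Call:
arm_command:
  steps: [0,0.2,0,0,0,0,0.3,0,0,0,0,0,0,-0.4,0,0,0,0,-0.8,0,0,0,0,-1,0,0,0,0,-1,0,0,0,0,-1,0]

```text
time: 11.78
eef_pos: [0.5824, -0.0294, 0.138]
tcp_rot: [0.992, 0.125, -0.002, -0.0]
contact_force: [0.8, 0.1, -0.8]
opening: -0.002
finger_force: 0.0
```

Call:
arm_command:
  steps: [0,1,-0.5,0,0,0,1,-0.5,-1,0,0,0,0,0,0,0,0,0,0,0]

```text
time: 12.12
eef_pos: [0.6269, 0.0075, 0.1641]
tcp_rot: [0.992, 0.125, 0.001, 0.001]
contact_force: [-0.6, 0.0, -0.9]
opening: -0.002
finger_force: 0.0
```

```bash
python3 rel.py; python3 - <<'E'
from h import *
mw=ctrl.camera_model("wrist"); im=cv2.cvtColor(ctrl.read_camera("wrist"),4); cv2.imwrite("pics/w8.png",im)
u=np.array([np.cos(.228),np.sin(.228)]);v=np.array([-u[1],u[0]]); C=np.array([.5816,.0107])
# orthorectify z=.076 in box frame, 0.5 mm/px, +-80 mm ; row=-u, col=-v
g=np.arange(-80,80,.5)/1e3; U,V=np.meshgrid(-g,-g,indexing="ij")
P=np.c_[(C+U.reshape(-1,1)*u+V.reshape(-1,1)*v),np.full(U.size,.076)]
p=cv2.projectPoints(P,mw["rvec"],mw["tvec"],mw["intrinsics"],mw["D"])[0].reshape(*U.shape,2).astype(np.float32)
o=cv2.remap(im,p[...,0],p[...,1],0); gr=cv2.cvtColor(o,6)
cv2.imwrite("pics/o8.png",o)
# black dash candidates
k=(gr<60).astype(np.uint8); n,_,st,ce=cv2.connectedComponentsWithStats(k)
for i in range(1,n):
    if st[i,4]>15: print("dark u,v mm",80-ce[i][1]/2,80-ce[i][0]/2,"size",st[i,2:]/2)
e=cv2.Canny(cv2.GaussianBlur(gr,(3,3),0),25,70); yy,xx=np.nonzero(e>0); 
L=cv2.HoughLinesP(e,1,np.pi/360,30,minLineLength=60,maxLineGap=8)
for l in L[:,0] if L is not None else []:
    a,b,c,d=l; print("line u,v mm",80-b/2,80-a/2,"->",80-d/2,80-c/2,"deg",np.degrees(np.arctan2(d-b,c-a)))
E
```

```text
box rel mm 43.41712908535717 -13.314824149770867 force box -0.6228901301146119 0.17625298307089823 spun deg 88.71462405174948 1.1707586122669773 tau [-0.04932062  0.03326057 -0.06059932]
dark u,v mm -2.25 -67.25 size [4. 1. 8.]
dark u,v mm -22.60828025477707 -15.024567788899006 size [  9.   38.5 549.5]
dark u,v mm -57.45349489509704 -45.24576461348592 size [  60.5   66.5 4456.5]
dark u,v mm -60.38876166242579 26.965691263782865 size [  93.    65.5 5895. ]
line u,v mm -58.0 -68.0 -> -19.0 -68.0 deg -90.0
line u,v mm 20.0 65.5 -> 80.0 65.5 deg -90.0
line u,v mm 13.0 -68.5 -> 80.0 -68.5 deg -90.0
line u,v mm 18.5 -6.5 -> 18.5 -37.0 deg 0.0
line u,v mm 17.0 -4.5 -> 17.0 -36.5 deg 0.0
line u,v mm 35.5 64.0 -> 80.0 64.0 deg -90.0
line u,v mm -57.5 -66.5 -> -20.0 -66.5 deg -90.0
line u,v mm -13.5 -52.5 -> 17.5 -52.5 deg -90.0
line u,v mm -37.0 -19.0 -> -73.0 -20.5 deg 87.61405596961119
line u,v mm 15.5 -67.0 -> 79.5 -67.0 deg -90.0
line u,v mm -52.5 64.5 -> -22.0 64.5 deg -90.0
line u,v mm -53.0 66.0 -> -20.0 66.0 deg -90.0
line u,v mm -74.5 -11.5 -> -11.0 -11.5 deg -90.0
line u,v mm 18.5 59.5 -> 49.5 36.5 deg -53.42696902148067
line u,v mm -2.5 -27.5 -> -39.0 -32.0 deg 82.97160376105039
```

```bash
python3 - <<'E'
from h import *
o=cv2.cvtColor(cv2.imread("pics/o8.png"),6).astype(float)
def edge(vs,lo,hi):
    r=[]
    for v in vs:
        c=int(round((80-v)*2)); a,b=int((80-hi)*2),int((80-lo)*2)
        d=np.abs(np.diff(cv2.GaussianBlur(o[a:b,c-1:c+2].mean(1).reshape(-1,1),(1,3),0).ravel())); w=d*(d>.6*d.max()); r.append(80-(a+.5+(np.arange(len(d))*w).sum()/w.sum())/2)
    return np.array(r)
vs=np.arange(-48,49,3.); e=edge(vs,14,24); print(e.round(1))
k=np.abs(e-np.median(e))<1.5; p=np.polyfit(vs[k],e[k],1); print("slot far edge slope deg",np.degrees(np.arctan(p[0])),"u0",p[1],k.sum())
im=cv2.imread("pics/o8.png",0); n,_,st,ce=cv2.connectedComponentsWithStats((im<120).astype(np.uint8))
for i in range(1,n):
    if 6<st[i,4]<400: print("dark u,v",80-ce[i][1]/2,80-ce[i][0]/2,st[i,2:]/2)
E
```

```text
[17.8 17.3 18.4 18.4 18.1 18.1 18.1 17.5 17.5 17.8 18.1 18.1 17.8 17.9
 17.9 18.8 18.8 18.8 18.5 18.1 17.5 17.5 18.1 18.1 18.1 17.8 18.1 18.1
 18.8 18.8 18.8 18.1 18.1]
slot far edge slope deg 0.2804953177718843 u0 18.112798385408706 33
dark u,v 31.0 -52.55000000000001 [2.  2.5 5. ]
dark u,v 29.35 53.1 [1.5 2.  5. ]
dark u,v 20.75 57.75 [1. 2. 4.]
dark u,v -1.0269607843137294 60.625 [  4.5  40.  102. ]
dark u,v 9.568181818181813 -61.40909090909091 [ 1.5  7.  11. ]
dark u,v -8.453125 76.21354166666667 [ 5.   5.5 48. ]
dark u,v -9.640845070422529 -77.92957746478874 [ 4.   5.5 35.5]
```

```bash
python3 - <<'E'
from h import *
# guide direction check: near-vertical long lines in ortho, subpixel
o=cv2.imread("pics/o8.png",0).astype(float); xs=[];r0=range(10,120,4)
for r in r0:
    d=np.abs(np.diff(o[r,10:45])); xs.append(10+d.argmax())
print(xs, np.degrees(np.arctan(np.polyfit(list(r0),xs,1)[0])))
E
```

```text
[np.int64(30), np.int64(29), np.int64(32), np.int64(31), np.int64(31), np.int64(31), np.int64(31), np.int64(30), np.int64(29), np.int64(31), np.int64(31), np.int64(31), np.int64(31), np.int64(31), np.int64(30), np.int64(29), np.int64(31), np.int64(31), np.int64(31), np.int64(31), np.int64(31), np.int64(30), np.int64(28), np.int64(28), np.int64(31), np.int64(31), np.int64(29), np.int64(31)] -0.35672198733966476
```

The slot lies across the box to within half a degree, so it is at its stop. The cover is home, and the gripper is clear at about 0.2 m with zero force.

```bash
python3 -c "
from plant import ctrl
print(ctrl.sign_off())"
```

```text
the job is handed in; nothing more can be done
None
```

The cover is pushed fully home and the fastener turned clockwise to its stop (slot within about half a degree of square across the box), with the loose items not touched and the arm clear; the job is handed in, and no verdict came back.

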